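# Refit the bite-fork clamp and ear-rod holder on a face-bow

### The job

Put the cleaned face-bow, which is held in the vice, back together: thread the bite-fork clamp onto the open end of its free arm, slide it along the arm and round the bend without forcing it, and leave it hanging free in the middle of the front bar, centred between the two engraved rings. Then push the ear-rod holder fully home on the end of that arm, thumbscrew up, like the one already on the other arm. The thumbscrews stay slack; leave the other things on the bench where they are.

Things in the scene. Friction and masses are not known exactly. Their poses are not given: they have to be found in the camera images.
- bow: Face-bow: 8 mm steel rod bent to a U, level at z = 125 mm, clamped rigidly in a bench vice (fixed). Origin on the bench under the middle of the front bar; x runs from the open end towards the front bar, y along that bar towards the free arm, z up. Free arm: straight at y = 75 mm, from its tip at x = -145 to x = -35. Front bar: x = 0, straight from y = 40 to -40.
- bow_middle (a point): Rod centre at the middle of the front bar (bow frame x 0, y 0, z 125 mm); axes as bow. Two black engraved rings on the bar stand 19 mm to either side of it.
- rod_end (a point): Very tip of the free arm, on the rod's centre line (rounded 8 mm end; bow frame x -145, y 75, z 125 mm); axes as bow, so the arm runs from here along +x for 110 mm, then bends.
- bend_centre (a point): Centre of the quarter bend that joins the free arm to the front bar (bow frame x -35, y 40, z 125 mm); axes as bow. The rod's centre line runs round it at 35 mm radius in the level plane, from y = +35 mm (arm side) to x = +35 mm (bar side) of this point.
- vice (a point): Middle of the vice jaws on the other arm (bow frame x -72, y -75, z 125 mm). Grey vice: jaws 56 mm long (x), 52 mm across (y), top at z = 132 mm; its screw and handle stick out to bow-frame y = -180 mm. The end of that arm carries an ear-rod holder already fitted.
- clamp: Loose bite-fork clamp, about 120 g: steel block 22 (x) x 24 (y) x 24 mm high, 12 mm bore right through along x. Origin at the bore's centre, z up. Round jaw 22 mm wide below, its flat foot 34 mm under the bore axis (it stands on it); thumbscrew wheel 19 mm wide above, top 28 mm over the axis. Either end may go first; let go on the rod, it hangs upright.
- earpiece: Loose ear-rod holder, about 90 g: aluminium sleeve 36 mm long, 22 wide, 25 high, blind 12 mm bore 34 mm deep. Origin at the centre of the bore's mouth, x out of the mouth, z up: sleeve x -36 to 0, z -15 (flat underside it lies on) to +10 mm; thumbscrew on top at x -18, up to z 24. Fully home, the arm's tip is at the bore's bottom, 34 mm inside the mouth.
- ear_plug (a point): Black ear plug, 13 mm, at the -y end of the loose ear-rod holder's 6 mm cross rod (holder frame x -49, y -40, z 0 mm; the rod reaches 40 mm to the other side too). The 16 mm wide head that carries it fills x -58 to -36 mm. With the holder fitted it points to the other arm.
- mat: Grey silicone mat 250 x 170 x 3 mm, fixed on the bench, on which the clamp and the ear-rod holder lie. Origin under its centre.
- cast: Bystander: plaster dental model, about 58 x 62 x 36 mm. Origin at the centre of its underside.
- bite_fork: Bystander: flat steel U-shaped bite fork with a 75 mm stem along its x, about 130 x 62 x 6 mm. Origin at the middle of the U.
- wax_knife: Bystander: wax knife, 160 mm long along its x, wooden handle 11 mm thick. Origin near its middle.
- jar: Bystander: small amber glass jar, 48 mm in diameter, 55 mm high. Origin at the centre of its underside.
Not all that is in view belongs to the job. There is more than one size of the clamp; the one meant has the size given above.

How it is judged (in metres and radians):
On the way, in this order (a step that is already met when the one before it is completed fails the run):
1. the clamp is threaded on the free arm (x of clamp in the frame of bow between -0.13 and -0.035 m and y of clamp in the frame of bow between 0.07 and 0.08 m and z of clamp in the frame of bow between 0.12 and 0.13 m and angle between the x axis of clamp and the x axis of bow, either way round below 0.35 rad), for 0.1 s.
2. the clamp has come round the bend onto the front bar (y of clamp in the frame of bow between -0.04 and 0.04 m and x of clamp in the frame of bow between -0.005 and 0.005 m and z of clamp in the frame of bow between 0.12 and 0.13 m and angle between the x axis of clamp and the y axis of bow, either way round below 0.35 rad), for 0.05 s.
3. the clamp hangs released at the middle of the front bar, within 10 mm, between the engraved rings (y of clamp in the frame of bow between -0.01 and 0.01 m and distance between clamp and bow_middle below 0.012 m and contact force between the fingers and clamp below 0.05 N and angle between clamp's own z axis and vertical below 0.35 rad and linear speed of clamp below 0.02 m/s), for 0.2 s.
4. the ear-rod holder is home on the end of the free arm (x of earpiece in the frame of rod_end above 0.029 m and y of earpiece in the frame of rod_end between -0.005 and 0.005 m and z of earpiece in the frame of rod_end between -0.005 and 0.005 m and angle between the x axis of earpiece and the x axis of bow, either way round below 0.3 rad), for 0.1 s.
At the end, for the whole second after the job is handed in: The clamp hangs on the front bar, its bore centre within 10 mm of the bar's middle, upright within 20 degrees and at rest; the ear-rod holder sits on the end of the free arm with at least 29 of its 34 mm of bore on the rod, thumbscrew up within 25 degrees, at rest (all of step 4 and y of clamp in the frame of bow between -0.01 and 0.01 m and distance between clamp and bow_middle below 0.012 m and angle between the x axis of clamp and the y axis of bow, either way round below 0.35 rad and angle between clamp's own z axis and vertical below 0.35 rad and linear speed of each of clamp, earpiece below 0.02 m/s and angle between earpiece's own z axis and vertical below 0.45 rad); the robot touches nothing.
It fails at once if the clamp is forced against the bow (over 40 N) (contact force between clamp and bow above 40 N).
It fails at once if a bystander is moved by more than 30 mm (distance of any of cast, bite_fork, wax_knife, jar from where it was at the start of the episode above 0.03 m).
It fails at once if the jar or the plaster model is tipped over (angle between any of jar, cast's own z axis and vertical above 0.5 rad).
It also fails if it takes over 64 s, if anything falls off the work surface, if the arm or the gripper's body presses on something with over 40 N, if the wrist force passes 120 N, or if a joint passes its speed limit or range.

### The arm

A 6-joint arm with a two-finger parallel gripper is mounted at the origin on the work surface. World frame = base frame: x ahead of the robot, y to its left, z up, the work surface at z = 0. Lengths are in mm, angles in rad, forces in N, time in s.
With the tool pointing down it reaches from about 300 to 775 mm from the base axis. Payload 14.6 kg.
Tool frame: the origin (TCP) lies between the finger pads; the fingertips stand 25 mm ahead of it and the grasp point (between the pads) lies 6 mm ahead of it; z points along the fingers, y is the line along which they close (so a half turn about z gives the same grasp; the last joint's range is limited). The gripper opens to 94 mm and grips with 3 to 60 N. Pads are 16 mm wide; open, the fingers measure 119 mm over their backs; the gripper's body (75 mm by 177 mm) begins 78 mm behind the grasp point.
Start: joints at [1.036, 0.3, 1.521, -0, 1.321, -0.067], TCP at [248.004, 490.901, 230.446] pointing down, gripper open.
Joint ranges: [-3.03, 3.03], [-0.79, 2.21], [0.23, 2.52], [-1.04, 4.18], [0, 3.07], [-2.55, 2.55]. Speed limits (rad/s): [2.22, 2.22, 2.57, 3.14, 3.14, 3.14].

### API

Orientations are given as [roll, pitch, yaw] about the fixed x, y, z axes, in that order (R = Rz(yaw) Ry(pitch) Rx(roll)).
In Python, from cell import manip gives the robot as it stands. The module is installed in compiled form; this text tells all that it offers.
- The arm moves only by the tool step_arm, never from a script. Its argument "series" is one flat list of numbers, 5 for each row, row after row: the shift along the world's x, y, z in mm, then the turn about the world's z in rad, then the closure, from 0 (fully open) to 1 (shut). In form: [dx, dy, dz, spin, jaw, dx, dy, dz, spin, jaw, ...]. A call has 1 to 20 rows; each row shifts and turns the commanded pose from where the row before left it; what a row does not reach is not made up. A row lasts 1/8 s, in which the tool goes at most 62.5 mm and 10.7 degrees, less where a joint would pass 70% of its speed; a pose out of reach is approached as far as the arm can. A call is refused whole if a number of a shift passes 62.5 or a number of a turn 0.188, either way. A call with a gripper value outside its range is refused whole. The fingers move at their own pace and stop on an object; "squeeze" is the grip in N (left out, the last holds). Time passes only in rows, so rows that do not move let the fingers close. It gives the time, the measured TCP pose, the force, the opening and the grip force at its end, in the units of the state.
- manip.read_state(): the state, without advancing time (a new reading comes with each control period).
- manip.camera(name): name is "scene" or "top" or "wrist"; returns (picture, depth): 420x560x3 uint8, blue, green, red; 420x560 float32, mm along the optical axis (not along the pixel's ray), 0 where there is no reading.
- manip.camera_info(name): a dict with "fovy" (degrees; the focal length in pixels is half the picture's height over the tangent of half this angle, whatever the lens; pixels are square), "cx", "cy" (the principal point, pixels), "eye" and "orientation" of the camera in the world. Camera axes: x right, y down, z forward; pixel columns grow to the right and rows downward; lengths in mm; the calibration is good to about 2 mm. The wrist camera is an equidistant fisheye: a pixel r from the principal point sees the ray r / f radians off the axis. A picture is of the moment at which its call begins: read the wrist's pose just before it. camera_info takes no time and is no camera call; for the wrist camera it gives the pose at the moment of the call.
- manip.sign_off(): hands the job in; it is judged then, once.
The state is a dict: "clock": time; "joints": joint angles; "qd": joint speeds; "effort": joint torques, N m; "eef_pos": TCP position; "eef_rot": TCP orientation; "wrist_force": force on the tool from outside, world axes, zero at the start; "moment": the same for the moment, N m; "finger_gap": finger opening in mm; "finger_force": force on a finger pad.
Only numpy, scipy, OpenCV 4.12 (cv2) and the standard library are available. Lean on these libraries where they do the work, as an engineer would, in place of code of your own. Each camera call takes 0.05 s, during which the arm holds its last target. There are 200 camera calls.

## Working session

There is one attempt and no reset: what is moved stays moved. The work goes in short steps, Python scripts to look and compute and a tool call to move; the robot and the scene stay as the last step left them, time stands still between calls to the robot, and variables do not carry over. Pictures are saved under pics/ and viewed, at most 10 in all, crops included, and the job is handed in when it is done.

Besides the shell and the picture viewer there is one more tool, called in YAML: its name, and indented under it one key for each argument. step_arm: Moves the arm, as the interface text tells. Its arguments: {"type":"object","properties":{"series":{"type":"array"},"squeeze":{"type":"number"}},"required":["series"]}

```bash
mkdir -p pics; cat > h.py <<'E'
import numpy as np, cv2
from cell import manip
def shot(n):
    i=manip.camera_info(n); p,d=manip.camera(n); return p,d,i
E
python3 - <<'E'
from h import *
s=manip.read_state(); print(s)
for n in('top','scene'):
    p,d,i=shot(n); print(n,i); cv2.imwrite(f'pics/{n}0.png',p); np.savez(f'{n}0.npz',p=p,d=d)
E
```

```text
{'clock': 0.0, 'joints': array([ 1.03639098e+00,  3.00456305e-01,  1.52157418e+00, -1.92559020e-05,
        1.32070788e+00, -6.65897530e-02]), 'qd': array([ 0.00021221, -0.00027889, -0.00051295, -0.00046051,  0.00075576,
        0.00172057]), 'effort': array([-5.38113436e-04, -5.31809449e+01, -3.52719498e+01,  7.06688385e-02,
        2.44615262e-02, -1.13250030e-04]), 'eef_pos': array([247.89801254, 490.7029222 , 229.89735024]), 'eef_rot': array([-3.14044824e+00, -5.76262204e-05,  2.67378180e+00]), 'wrist_force': array([-0.94283394,  0.40168803, -0.25305926]), 'moment': array([-0.05551562,  0.05025706, -0.07118804]), 'finger_force': 0.0, 'finger_gap': 93.98559971345193}
top {'fovy': 43.75980194232036, 'cx': 277.62984111809146, 'cy': 215.64263537529243, 'eye': array([ 413.33859244,   37.65073278, 1205.84535531]), 'orientation': array([-3.03907068, -0.01197988, -1.5915284 ])}
scene {'fovy': 49.49818179345991, 'cx': 278.71769886309716, 'cy': 212.26858349456813, 'eye': array([908.57908013, 522.41408108, 782.18408046]), 'orientation': array([-2.40301455, -0.01897954,  2.50743278])}
```

View pics/top0.png

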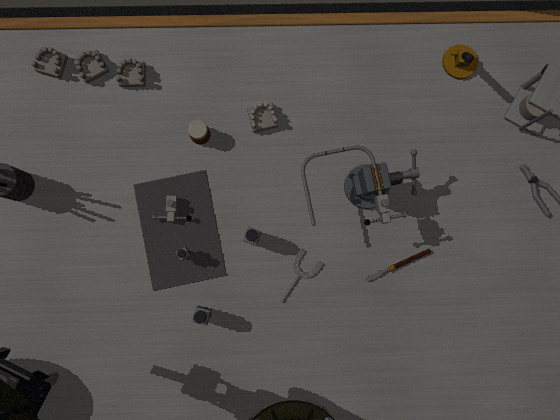

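View pics/scene0.png

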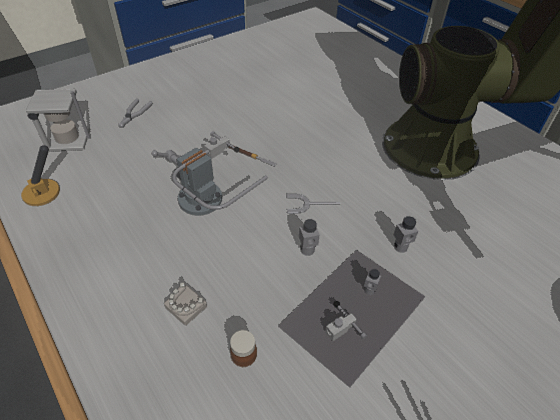

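The top view shows the free arm's tip at (313,224), the front bar from about (310,155) to (370,150), and the vice at (375,185). The ear-rod holder is on the mat at (172,208). The clamp candidates are (183,254) on the mat, and (252,235) and (201,316) off it. The description puts the clamp on the mat, so (183,254) fits. I'll check its size by measurement and a crop.

```bash
cat >> h.py <<'E'
from scipy.spatial.transform import Rotation as Ro
def Rm(i): return Ro.from_euler('xyz',i['orientation']).as_matrix()
def cloud(d,i):
    f=d.shape[0]/2/np.tan(np.radians(i['fovy'])/2)
    v,u=np.mgrid[:d.shape[0],:d.shape[1]]
    c=np.dstack([(u-i['cx'])/f*d,(v-i['cy'])/f*d,d])
    w=c@Rm(i).T+i['eye']; w[d<=0]=np.nan; return w
E
python3 - <<'E'
from h import *
for n in('top','scene'):
    D=np.load(f'{n}0.npz'); i=manip.camera_info(n); w=cloud(D['d'],i)
    np.save(n+'w.npy',w)
    if n=='top':
        print('bench z',np.nanmedian(w[330:400,330:500,2]) if 0 else np.nanmedian(w[260:300,400:500,2]),'mat',np.nanmedian(w[205:225,145:155,2]))
        for nm,(a,b,c,e) in dict(clamp=(240,268,170,200),B=(225,250,240,270),C=(300,330,188,215),ear=(185,228,145,195)).items():
            q=w[a:b,c:e].reshape(-1,3); q=q[q[:,2]>9]
            print(nm,len(q),q.min(0).round(),q.max(0).round(),np.median(q,0).round(1))
            for lo in (10,20,30,40,50,60,70,80):
                k=q[(q[:,2]>lo)&(q[:,2]<=lo+10)]
                if len(k)>3: print('  ',lo,len(k),k.mean(0).round(1),np.ptp(k,0).round(0))
        q=w[140:230,295:385]; m=(q[...,2]>110)&(q[...,2]<145)
        vs,us=np.where(m)
        for r in range(140,230,6):
            k=us[vs==r-0]+295
            if len(k): print(r,[(int(x),*w[r,x].round(0)) for x in k[:8]])
p=np.load('top0.npz')['p'];s=np.load('scene0.npz')['p']
a=cv2.resize(p[160:335,125:285],None,fx=2.5,fy=2.5,interpolation=3); b=cv2.resize(s[200:380,270:430],None,fx=2.43,fy=2.43,interpolation=3)
b=cv2.resize(b,(388,a.shape[0])); cv2.imwrite('pics/c1.png',np.clip(np.hstack([a,b])*1.6,0,255))
E
```

```text
bench z 0.58127382512248 mat 3.198667799740406
clamp 143 [425. 204.   9.] [484. 261.  70.] [452.7 230.1  51.5]
   10 6 [443.9 229.   12.1] [34. 57.  7.]
   20 7 [448.5 226.1  27.8] [22. 18.  4.]
   30 10 [450.4 226.5  34.9] [29. 19.  9.]
   40 36 [453.5 229.2  46.9] [27. 28.  9.]
   50 20 [450.5 230.7  52.5] [28. 24. 10.]
   60 59 [453.3 233.   65.1] [17. 18.  9.]
B 238 [468.  59.   9.] [509. 106.  93.] [487.2  78.3  70.4]
   30 4 [478.7  76.9  34. ] [29. 39.  4.]
   40 7 [480.7  69.5  43.6] [25. 29.  8.]
   50 5 [478.6  75.   54.4] [29. 36.  5.]
   60 100 [487.4  79.3  64.6] [40. 38.  9.]
   70 4 [481.9  70.1  71.4] [17. 13.  3.]
   80 106 [488.4  78.6  87. ] [24. 24.  8.]
C 281 [298. 172.  12.] [338. 210.  93.] [319.6 187.8  68.1]
   10 4 [324.2 182.   16. ] [18. 11.  6.]
   30 11 [323.9 181.5  35.1] [38. 24.  9.]
   40 12 [321.  180.   43.3] [35. 24.  7.]
   50 14 [324.5 182.5  54.6] [39. 27.  9.]
   60 108 [319.5 188.1  64.9] [39. 37. 10.]
   80 113 [317.9 191.3  87.1] [23. 26.  9.]
ear 379 [519. 213.   9.] [608. 322.  48.] [547.5 261.4  25. ]
   10 68 [542.4 262.8  17.2] [ 74. 104.  10.]
   20 238 [549.5 261.5  25.1] [57. 87. 10.]
   30 35 [566.3 260.7  33.9] [36. 21. 10.]
   40 29 [567.9 262.9  42.6] [14. 14.  8.][ WARN:0@0.244] global loadsave.cpp:1063 imwrite_ Unsupported depth image for selected encoder is fallbacked to CV_8U.
```

View pics/c1.png

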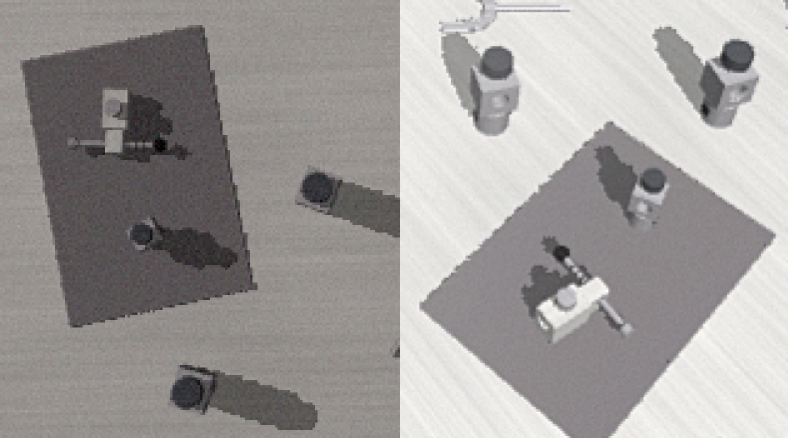

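The crop shows the small clamp on the mat at (145,233). Its wheel top measures z = 65 mm, which matches 3+34+28, and its wheel is about 18 mm wide. The two off the mat are 88 mm tall, so they are the wrong size. The ear-rod holder's mouth faces up in the image and its plug faces right. Next I'll locate the bow.

```bash
python3 - <<'E'
from h import *
w=np.load('topw.npy'); q=w[140:230,295:385]; 
m=(q[...,2]>100)&(q[...,2]<150); print(m.sum())
for r in range(0,90,8):
    print(r+140,[(int(x)+295,*q[r,x].round(0)) for x in np.where(m[r])[0][:6]])
# intensity of the bar & tip rows
p=np.load('top0.npz')['p'].mean(2)
i=manip.camera_info('top'); f=210/np.tan(np.radians(i['fovy'])/2)
def ray(u,v,z):
    r=Rm(i)@np.array([(u-i['cx'])/f,(v-i['cy'])/f,1]); return i['eye']+r*(z-i['eye'][2])/r[2]
print('tip',ray(313,224,125))
im=cv2.resize(np.load('top0.npz')['p'][135:240,295:435],None,fx=5,fy=5,interpolation=2)
cv2.imwrite('pics/bow.png',np.clip(im*1.8,0,255).astype(np.uint8))
E
```

```text
1456
140 []
148 [(339, np.float64(664.0), np.float64(-110.0), np.float64(128.0)), (340, np.float64(665.0), np.float64(-112.0), np.float64(125.0)), (341, np.float64(664.0), np.float64(-114.0), np.float64(127.0)), (342, np.float64(664.0), np.float64(-116.0), np.float64(130.0)), (343, np.float64(664.0), np.float64(-118.0), np.float64(128.0)), (344, np.float64(664.0), np.float64(-120.0), np.float64(130.0))]
156 [(308, np.float64(649.0), np.float64(-44.0), np.float64(124.0)), (309, np.float64(648.0), np.float64(-46.0), np.float64(130.0)), (310, np.float64(649.0), np.float64(-48.0), np.float64(126.0)), (311, np.float64(648.0), np.float64(-50.0), np.float64(131.0)), (312, np.float64(648.0), np.float64(-52.0), np.float64(129.0)), (313, np.float64(647.0), np.float64(-54.0), np.float64(132.0))]
164 [(302, np.float64(632.0), np.float64(-31.0), np.float64(126.0)), (303, np.float64(631.0), np.float64(-33.0), np.float64(130.0)), (304, np.float64(632.0), np.float64(-35.0), np.float64(126.0)), (305, np.float64(631.0), np.float64(-37.0), np.float64(132.0)), (372, np.float64(629.0), np.float64(-178.0)
[... 2177 characters left out ...]
(311, np.float64(530.0), np.float64(-47.0), np.float64(129.0)), (312, np.float64(530.0), np.float64(-49.0), np.float64(131.0)), (378, np.float64(529.0), np.float64(-188.0), np.float64(118.0)), (379, np.float64(528.0), np.float64(-189.0), np.float64(127.0))]
220 [(311, np.float64(513.0), np.float64(-46.0), np.float64(129.0)), (312, np.float64(514.0), np.float64(-49.0), np.float64(126.0)), (313, np.float64(513.0), np.float64(-51.0), np.float64(130.0)), (314, np.float64(514.0), np.float64(-53.0), np.float64(125.0)), (365, np.float64(511.0), np.float64(-158.0), np.float64(130.0)), (366, np.float64(511.0), np.float64(-160.0), np.float64(129.0))]
228 []
tip [505.3824578  -50.66878185 125.        ]
```

View pics/bow.png

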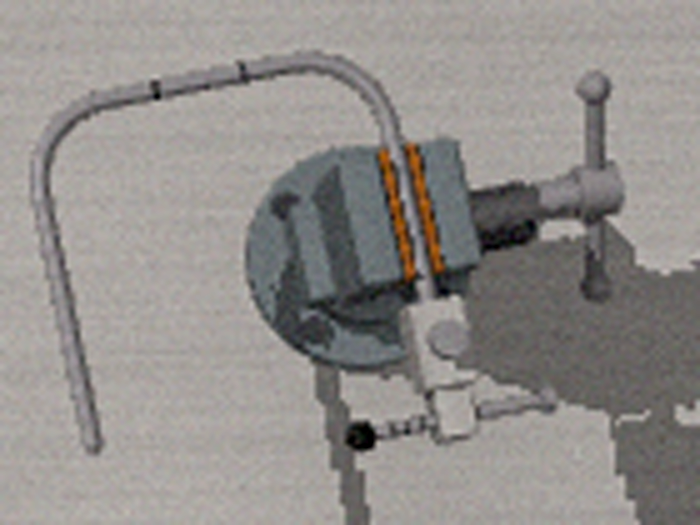

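The view shows the arm tip at crop pixel (92,448) and rings at (156,89) and (241,72). I'll fit lines to the arm and bar points.

```bash
python3 - <<'E'
from h import *
def line(P):
    c=P.mean(0); _,_,v=np.linalg.svd(P-c); return c,v[0]
for n in('top','scene'):
    w=np.load(n+'w.npy').reshape(-1,3); w=w[(w[:,2]>119)&(w[:,2]<133)]
    a=w[(w[:,0]>515)&(w[:,0]<605)&(w[:,1]>-60)&(w[:,1]<-20)]
    # bar: nominal axis from rough points
    b=w[(w[:,0]>640)&(w[:,1]<-66)&(w[:,1]>-126)]
    ca,da=line(a[:,:2]); cb,db=line(b[:,:2]); da*=np.sign(da[0]); db*=np.sign(db[1])
    ya=np.arctan2(da[1],da[0]); yb=np.arctan2(-db[0],db[1])
    X=ca+da*np.linalg.solve(np.c_[da,-db],cb-ca)[0]
    al=w[(abs((w[:,:2]-ca)@np.array([-da[1],da[0]]))<5)][:,:2]@da
    print(n,len(a),len(b),'yaws',ya,yb,'corner',X,'z med',np.median(a[:,2]),'tip from corner',al.min()-X@da)
    print('origin',X-75*db,'tip',X-145*da)
E
```

```text
top 167 108 yaws 0.1798905031542934 0.18079722727601155 corner [645.15485897 -25.44635278] z med 128.5576084190086 tip from corner -144.15805949477283
origin [658.64089873 -99.22390175] tip [502.49468191 -51.39002024]
scene 155 100 yaws 0.18052688367228065 0.18893063102083354 corner [647.25017209 -21.92215663] z med 127.5174945783591 tip from corner -1403.4905938965344
origin [661.33582176 -95.58757913] tip [504.60653396 -47.95660499]
```

step_arm:
  series: [34, -43, 0, 0, 0, 34, -43, 0, 0, 0, 34, -43, 0, 0, 0, 34, -43, 0, 0, 0, 34, -43, -20, 0, 0, 34, -43, -20, 0, 0, 0, 0, 0, 0, 0, 0, 0, 0, 0, 0]

```text
clock: 1.1
eef_pos: [451.8, 233.2, 190.5]
eef_rot: [-3.142, -0.0, 2.673]
wrist_force: [0.2, 0.3, 0.1]
finger_gap: 94.0
finger_force: 0.0
```

```bash
cat >> h.py <<'E'
def wray(i,u,v):
    f=210/np.tan(np.radians(i['fovy'])/2); x,y=u-i['cx'],v-i['cy']; r=np.hypot(x,y); t=r/f
    c=np.array([np.sin(t)*x/r,np.sin(t)*y/r,np.cos(t)]) if r>0 else np.array([0,0,1.])
    return Rm(i)@c
def wpt(i,u,v,z):
    r=wray(i,u,v); return i['eye']+r*(z-i['eye'][2])/r[2]
def wproj(i,P):
    f=210/np.tan(np.radians(i['fovy'])/2); c=Rm(i).T@(np.array(P,float)-i['eye']); rr=np.hypot(c[0],c[1]); t=np.arctan2(rr,c[2])
    return np.array([i['cx'],i['cy']])+f*t*c[:2]/rr
def wcloud(d,i):
    f=210/np.tan(np.radians(i['fovy'])/2); v,u=np.mgrid[:d.shape[0],:d.shape[1]]; x,y=u-i['cx'],v-i['cy']; r=np.hypot(x,y)+1e-9; t=r/f
    k=np.tan(t)/r; c=np.dstack([x*k*d,y*k*d,d]); w=c@Rm(i).T+i['eye']; w[d<=0]=np.nan; return w
def rep(s): print(s['clock'],s['eef_pos'].round(1),s['eef_rot'].round(3),s['finger_gap'].round(1),s['wrist_force'].round(1))
E
python3 - <<'E'
from h import *
s=manip.read_state(); rep(s); p,d,i=shot('wrist'); print(i); cv2.imwrite('pics/w1.png',p); np.savez('w1.npz',p=p,d=d)
print(wproj(i,[453,232,65]))
E
```

```text
Traceback (most recent call last):
  File "h.py", line 24, in rep
    def rep(s): print(s['clock'],s['eef_pos'].round(1),s['eef_rot'].round(3),s['finger_gap'].round(1),s['wrist_force'].round(1))
                                                                             ^^^^^^^^^^^^^^^^^^^^^
AttributeError: 'float' object has no attribute 'round'
```

```bash
sed -i "s/s\['finger_gap'\].round(1)/round(s['finger_gap'],1)/" h.py
python3 - <<'E'
from h import *
s=manip.read_state(); rep(s); p,d,i=shot('wrist'); print(i); cv2.imwrite('pics/w1.png',p); np.savez('w1.npz',p=p,d=d)
print(wproj(i,[453,232,65]))
E
```

```text
1.1 [451.8 233.2 190.5] [-3.142 -0.     2.673] 94.0 [0.2 0.3 0.1]
{'fovy': 65.70646984690485, 'cx': 279.3063734300381, 'cy': 206.60296561690296, 'eye': array([392.54817641, 262.64859317, 344.31405252]), 'orientation': array([ 2.90734971e+00, -5.18108834e-04,  1.10220550e+00])}
[279.0939641  207.84260532]
```

View pics/w1.png

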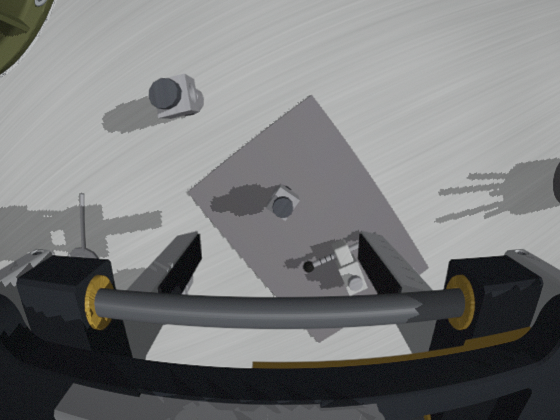

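The wrist view shows the clamp's wheel at about (282,206) and its block behind it at (288,192). I'll enlarge the crop to read the bore direction.

```bash
python3 - <<'E'
from h import *
D=np.load('w1.npz'); p,d=D['p'],D['d']; i=manip.camera_info('wrist'); w=wcloud(d,i)
q=w[175:235,258:312].reshape(-1,3)
for lo,hi in((62,68),(58,62),(46,52),(30,46),(10,30)):
    k=q[(q[:,2]>lo)&(q[:,2]<hi)]
    if len(k)>3: print(lo,len(k),k.mean(0).round(1),np.ptp(k,0).round(1), cv2.minAreaRect(k[:,:2].astype(np.float32)))
k=q[(q[:,2]>62)&(q[:,2]<68)]; print('circle',cv2.minEnclosingCircle(k[:,:2].astype(np.float32)))
c=cv2.resize(p[175:225,260:316],None,fx=12,fy=12,interpolation=2); cv2.imwrite('pics/w1c.png',np.clip(c*1.4,0,255).astype(np.uint8))
E
```

```text
62 338 [454.  235.4  64.7] [18.5 18.9  5.2] ((454.20263671875, 235.72666931152344), (17.806171417236328, 17.889171600341797), 62.878814697265625)
58 15 [447.6 237.5  60.3] [ 9.8 15.7  3.4] ((448.5899963378906, 237.92947387695312), (17.09723663330078, 5.500912189483643), 66.29341888427734)
46 249 [450.3 237.3  48.7] [30.  30.9  4.1] ((454.26239013671875, 235.30552673339844), (21.947744369506836, 24.101537704467773), 29.006290435791016)
30 90 [447.  239.2  37.7] [18.6 31.4 16. ] ((446.32464599609375, 236.90390014648438), (32.15098190307617, 15.836956977844238), 77.3966064453125)
10 43 [446.8 238.2  22.4] [18.9 30.6 19.4] ((446.457763671875, 237.7075653076172), (31.63425636291504, 15.660101890563965), 75.49980926513672)
circle ((454.07440185546875, 235.1991729736328), 9.45610237121582)
```

View pics/w1c.png

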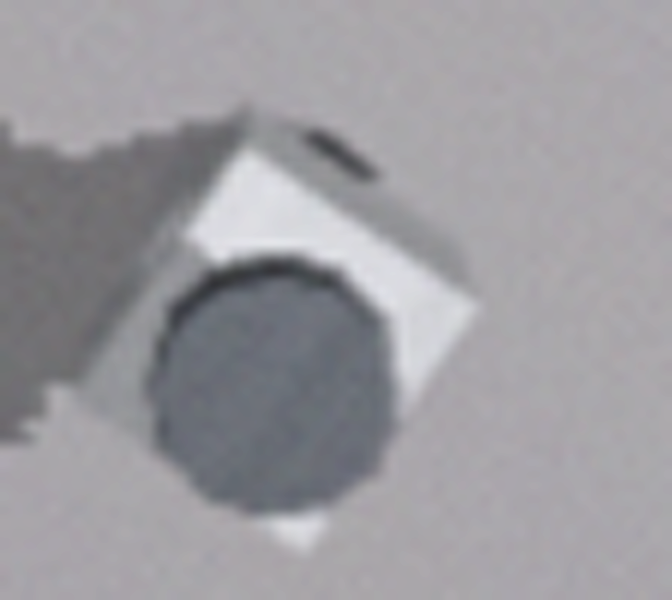

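The cloud at the block's top gives centre (454.2,235.4) and sides 22 and 24 mm at 29°, with a dark opening on the upper-right face. I need a lower side view to tell the bore from the jaw's hole.

step_arm:
  series: [-37, 16, -35, 0, 0, -37, 15, -35, 0, 0, 0, 0, 0, 0, 0]

```text
clock: 1.52
eef_pos: [374.9, 265.0, 119.1]
eef_rot: [-3.139, -0.002, 2.678]
wrist_force: [0.3, 0.7, -0.3]
finger_gap: 93.8
finger_force: 0.0
```

```bash
python3 - <<'E'
from h import *
s=manip.read_state(); rep(s); p,d,i=shot('wrist'); np.savez('w2.npz',p=p,d=d)
u,v=wproj(i,[454,235,40]).astype(int); print(u,v)
c=cv2.resize(p[v-30:v+30,u-30:u+30],None,fx=8,fy=8,interpolation=2)
S=np.load('scene0.npz')['p'][262:297,355:395]; S=cv2.resize(S,None,fx=8,fy=8,interpolation=2); S=cv2.copyMakeBorder(S,0,480-280,0,0,0)
cv2.imwrite('pics/w2c.png',np.clip(np.hstack([c,S])*1.4,0,255).astype(np.uint8))
w=wcloud(d,i); q=w[v-40:v+40,u-40:u+40].reshape(-1,3); k=q[(q[:,2]>46)&(q[:,2]<51)]; print(k.mean(0),cv2.minAreaRect(k[:,:2].astype(np.float32)))
k=q[(q[:,2]>63)&(q[:,2]<68)]; print(cv2.minEnclosingCircle(k[:,:2].astype(np.float32)))
E
```

```text
1.525 [374.9 265.  119.1] [-3.139e+00 -2.000e-03  2.678e+00] 93.8 [ 0.3  0.7 -0.3]
290 316
[455.25716918 222.03725109  48.79318249] ((454.9976501464844, 222.27926635742188), (2.989786386489868, 1.8098915815353394), 28.929832458496094)
((454.5819091796875, 234.3118133544922), 9.211385726928711)
```

View pics/w2c.png

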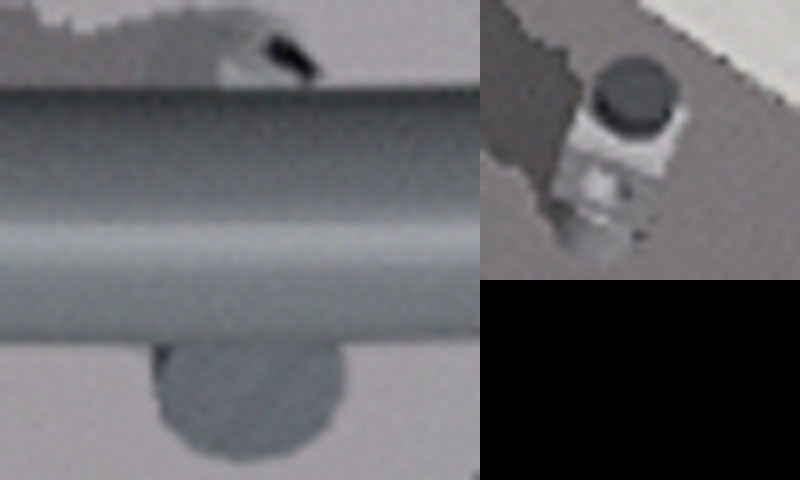

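The right-hand scene crop shows the through-bore (bright) at (600,185), on the block face looking along 29°. The black jaw slot is round the corner on the 119° side, and the 22 mm side lies along 29°, which fits. So the clamp is at (454,235) with its bore at 0.506 rad. I'll align the tool at yaw 0.506+π and descend.

step_arm:
  series: [13, -5, 0, 0.162, 0, 13, -5, 0, 0.162, 0, 13, -5, 0, 0.162, 0, 13, -5, 0, 0.162, 0, 13, -5, 0, 0.162, 0, 14, -5, 0, 0.16, 0, 0, 0, 0, 0, 0]
  squeeze: 10

```text
clock: 2.45
eef_pos: [458.3, 234.0, 121.6]
eef_rot: [-3.141, 0.002, -2.641]
wrist_force: [-0.7, -0.4, -0.2]
finger_gap: 94.1
finger_force: 0.0
```

step_arm:
  series: [-3, 1, -40, 0, 0, 0, 0, -37, 0, 0, 0, 0, 0, 0, 0.5, 0, 0, 0, 0, 1, 0, 0, 0, 0, 1, 0, 0, 0, 0, 1, 0, 0, 0, 0, 1, 0, 0, 0, 0, 1]

```text
clock: 3.45
eef_pos: [454.1, 234.9, 43.6]
eef_rot: [-3.142, 0.0, -2.64]
wrist_force: [-0.1, 0.7, -0.7]
finger_gap: 37.5
finger_force: 0.0
```

step_arm:
  series: [0, 0, 0, 0, 1, 0, 0, 0, 0, 1, 0, 0, 0, 0, 1, 0, 0, 0, 0, 1]

```text
clock: 3.95
eef_pos: [454.0, 234.9, 43.4]
eef_rot: [3.142, -0.0, -2.639]
wrist_force: [0.6, 0.6, 0.1]
finger_gap: 24.2
finger_force: 10.0
```

step_arm:
  series: [0, 0, 30, 0, 1, 0, 0, 50, 0, 1, 0, -20, 28, 0, 1, 0, -50, 0, -0.06, 1, 0, -50, 0, -0.06, 1, 0, -50, 0, -0.06, 1, 0, -50, 0, -0.06, 1, 2, -50, 0, -0.06, 1, 2, -25, -20, -0.02, 1, 0, 0, 0, 0, 1, 0, 0, 0, 0, 1]

```text
clock: 5.32
eef_pos: [458.1, -59.5, 131.8]
eef_rot: [3.141, 0.0, -2.959]
wrist_force: [-0.3, -0.2, -1.1]
finger_gap: 23.8
finger_force: 10.0
```

```bash
python3 - <<'E'
from h import *
s=manip.read_state(); rep(s); p,d,i=shot('wrist'); np.savez('w3.npz',p=p,d=d)
P,dd,j=shot('scene'); T,td,k=shot('top'); np.savez('s3.npz',p=P,d=dd,T=T,td=td)
print('tip proj',wproj(i,[503,-51,125]))
a=P[130:230,160:310]; a=cv2.resize(a,None,fx=2.6,fy=2.6,interpolation=2)
b=cv2.resize(p,(400,300)); b=cv2.copyMakeBorder(b,0,0,0,0,0)
o=np.zeros((560,800,3),np.uint8); o[:300,:400]=b; o[:260,405:795]=a
c=T[135:240,280:400]; c=cv2.resize(c,None,fx=2.4,fy=2.4,interpolation=2); o[300:300+c.shape[0],:c.shape[1]]=c
e=cv2.resize(p[150:330,180:380],None,fx=1.4,fy=1.4,interpolation=2); o[300:552,405:685]=e
cv2.imwrite('pics/s3.png',np.clip(o*1.5,0,255).astype(np.uint8))
w=wcloud(d,i); r=w.reshape(-1,3); m=(r[:,2]>119)&(r[:,2]<133)&(r[:,0]>490)&(r[:,0]<620)&(abs(r[:,1]+45)<30); print(m.sum())
E
```

```text
5.325 [458.1 -59.5 131.8] [ 3.141  0.    -2.959] 23.8 [-0.3 -0.2 -1.1]
tip proj [281.00873006 328.85915514]
384
```

View pics/s3.png

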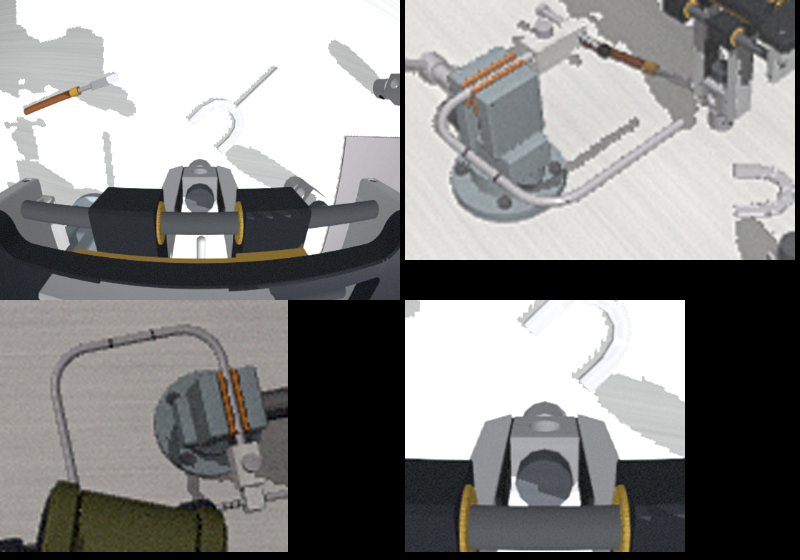

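In the wrist view the clamp wheel is at (281,273) with the rod tip directly behind it at about (283,335). The scene crop shows the clamp upright before the tip. I'll measure both in the same wrist cloud.

```bash
python3 - <<'E'
from h import *
D=np.load('w3.npz'); i=manip.camera_info('wrist'); r=wcloud(D['d'],i).reshape(-1,3)
a=0.181; ex=np.array([np.cos(a),np.sin(a)]); ey=np.array([-ex[1],ex[0]])
O=np.array([458.1,-59.5])
L=np.c_[(r[:,:2]-O)@ex,(r[:,:2]-O)@ey,r[:,2]]
m=(L[:,0]>30)&(L[:,0]<120)&(abs(L[:,1])<12)&(L[:,2]>110)&(L[:,2]<140); k=L[m]
print(m.sum())
for x in range(35,120,5):
    q=k[(k[:,0]>=x)&(k[:,0]<x+5)]
    if len(q): print(x,len(q),'x',q[:,0].min().round(1),q[:,0].max().round(1),'y',q[:,1].min().round(1),q[:,1].max().round(1),'ymid',np.median(q[:,1]).round(2),'ztop',np.percentile(q[:,2],90).round(1))
m=(abs(L[:,0])<20)&(abs(L[:,1])<15)&(L[:,2]>148)&(L[:,2]<158); k=L[m]; print(len(k),np.percentile(k[:,2],[10,50,90]),cv2.minEnclosingCircle(k[:,:2].astype(np.float32)))
m=(abs(L[:,0])<20)&(abs(L[:,1])<16)&(L[:,2]>134)&(L[:,2]<140); k=L[m]; print(len(k),np.percentile(k[:,2],[10,50,90]) if len(k) else 0,k.min(0) if len(k) else 0,k.max(0) if len(k) else 0)
# scene camera
D=np.load('s3.npz'); j=manip.camera_info('scene'); s=cloud(D['d'],j).reshape(-1,3); M=np.c_[(s[:,:2]-O)@ex,(s[:,:2]-O)@ey,s[:,2]]
for x in range(35,145,10):
    q=M[(M[:,0]>=x)&(M[:,0]<x+10)&(abs(M[:,1])<14)&(M[:,2]>110)&(M[:,2]<140)]
    if len(q): print('S',x,len(q),q[:,0].min().round(1),'y',q[:,1].min().round(1),q[:,1].max().round(1),'zmax',np.percentile(q[:,2],95).round(1))
q=M[(abs(M[:,0])<25)&(abs(M[:,1])<25)&(M[:,2]>145)&(M[:,2]<160)]; print('S wheel',len(q),q.mean(0) if len(q) else 0,np.percentile(q[:,2],[50,90]) if len(q) else 0)
q=M[(abs(M[:,0])<16)&(abs(M[:,1])<25)&(M[:,2]>85)&(M[:,2]<112)]; print('S jaw',len(q),q.min(0),q.max(0))
E
```

```text
384
45 72 x 47.0 50.0 y -2.5 4.1 ymid 0.79 ztop 128.2
50 95 x 50.0 55.0 y -3.1 4.1 ymid 0.5 ztop 129.0
55 79 x 55.2 60.0 y -3.1 4.2 ymid 0.55 ztop 129.0
60 78 x 60.0 65.0 y -3.1 4.3 ymid 0.25 ztop 129.1
65 60 x 65.0 69.2 y -3.1 4.3 ymid 0.88 ztop 129.0
1504 [150.72524613 152.96316339 154.07843319] ((-2.7213985919952393, 0.03393423184752464), 16.272361755371094)
1048 [135.87210224 137.03467458 137.97835675] [-10.87581519 -15.9398949  134.00738694] [ 11.75980258  15.93994048 139.97485958]
S 45 7 46.5 y -0.2 6.5 zmax 129.7
S 55 18 55.1 y -1.1 5.5 zmax 129.8
S 65 16 66.2 y -1.8 6.8 zmax 130.1
S 75 17 75.7 y -1.0 6.3 zmax 130.0
S 85 14 85.7 y -0.3 5.8 zmax 130.0
S 95 18 95.2 y -1.4 5.8 zmax 130.1
S 105 18 105.2 y -3.0 7.4 zmax 128.7
S 115 16 115.4 y 0.0 6.0 zmax 128.9
S 125 19 125.9 y -1.4 6.2 zmax 129.5
S 135 17 135.3 y -1.7 6.0 zmax 130.1
S wheel 140 [  4.16013597   1.6966987  152.66145185] [152.85763576 158.46082073]
S jaw 57 [ -2.76422499 -18.07479484  89.69300903] [ 12.35775189  19.4587603  111.94248696]
```

The rod sits 0.5 mm to the +y side of the clamp's axis, the tip is 46 mm ahead and the heights match, so I can begin threading.

step_arm:
  series: [10.7, 2.5, 0, 0, 1, 10.8, 2, 0, 0, 1, 10.8, 2, 0, 0, 1, 5.9, 1.1, 0, 0, 1, 5.9, 1.1, 0, 0, 1, 5.9, 1.1, 0, 0, 1, 0, 0, 0, 0, 1]

```text
clock: 6.35
eef_pos: [508.2, -50.2, 131.4]
eef_rot: [-3.142, -0.0, -2.959]
wrist_force: [-0.4, 0.3, -1.3]
finger_gap: 24.0
finger_force: 10.0
```

step_arm:
  series: [12.3, 2.25, 0, 0, 1, 12.3, 2.25, 0, 0, 1, 12.3, 2.25, 0, 0, 1, 12.3, 2.25, 0, 0, 1, 12.3, 2.25, 0, 0, 1, 12.3, 2.25, 0, 0, 1, 0, 0, 0, 0, 1]

```text
clock: 7.22
eef_pos: [582.4, -36.6, 131.2]
eef_rot: [3.142, -0.0, -2.959]
wrist_force: [-0.4, 0.6, -1.9]
finger_gap: 24.1
finger_force: 10.0
```

```bash
cat > rel.py <<'E'
from h import *
s=manip.read_state(); rep(s); p,d,i=shot('wrist'); r=wcloud(d,i).reshape(-1,3)
a=0.181; ex=np.array([np.cos(a),np.sin(a)]); ey=np.array([-ex[1],ex[0]]); O=np.array([659.4,-98.3])
B=np.c_[(r[:,:2]-O)@ex,(r[:,:2]-O)@ey,r[:,2]]; t=s['eef_pos'][:2]-O; print('tcp bow',t@ex,t@ey,s['eef_rot'][2]-a)
m=(B[:,2]>119)&(B[:,2]<134)
def st(n,q,ax):
    if len(q)>8: print(n,len(q),(q[:,ax].min()/2+q[:,ax].max()/2).round(2),np.median(q[:,ax]).round(2),'width',np.ptp(q[:,ax]).round(1),'z',np.percentile(q[:,2],90).round(1))
for x in range(-140,-35,15):
    st(f'arm x{x}',B[m&(B[:,0]>=x)&(B[:,0]<x+15)&(abs(B[:,1]-75)<8)],1)
for y in range(-40,40,10):
    st(f'bar y{y}',B[m&(B[:,1]>=y)&(B[:,1]<y+10)&(abs(B[:,0])<8)],0)
c=B[m]-np.array([-35,40,0]); rad=np.hypot(c[:,0],c[:,1]); g=(c[:,0]>0)&(c[:,1]>0)&(abs(rad-35)<8)
for lo in range(0,90,15):
    th=np.degrees(np.arctan2(c[:,1],c[:,0])); q=rad[g&(th>=lo)&(th<lo+15)]
    if len(q)>8: print('bend',lo,len(q),(q.min()+q.max())/2,np.median(q))
E
python3 rel.py
```

```text
7.225 [582.4 -36.6 131.2] [ 3.142 -0.    -2.959] 24.1 [-0.4  0.6 -1.9]
tcp bow -64.65322643764664 74.5566015482936 -3.1400705956236026
arm x-140 524 74.97 74.92 width 7.9 z 128.9
arm x-125 501 74.99 74.94 width 7.9 z 128.9
arm x-110 474 74.77 74.74 width 7.5 z 128.9
arm x-95 466 74.83 74.78 width 7.7 z 129.0
arm x-80 348 75.0 75.06 width 15.9 z 132.3
bar y-40 147 0.14 -1.26 width 8.1 z 128.6
bar y-30 147 0.46 -1.17 width 9.3 z 128.7
bend 15 121 35.01494695995803 34.20421236234949
bend 30 173 34.88047644431039 33.75365166389503
bend 45 169 35.01569931418689 33.9941066362255
bend 60 75 34.730398450255976 35.197353265347154
```

```bash
cat > path.py <<'E'
import numpy as np
def cl(s): # s=0 at start of bend
    A=35*np.pi/2
    if s<0: return np.array([-35+s,75.])
    if s<A: t=s/35; return np.array([-35+35*np.sin(t),40+35*np.cos(t)])
    return np.array([0,40-(s-A)])
S=[-29.65,-20,-11,-6,-1,4,9,14,19,24,29,34,39,44,49,54,59,64,69,80,94.98]
O=np.array([659.4,-98.3]);a=.181;R=np.array([[np.cos(a),-np.sin(a)],[np.sin(a),np.cos(a)]])
pts=[]
for s in S:
    f,b,c=cl(s+11),cl(s-11),cl(s); ch=f-b
    pts.append((*(O+R@(((f+b)/2+c)/2)),np.arctan2(ch[1],ch[0])+a))
pts=np.array(pts); print(pts[0]); pts[0,:2]=[582.4,-36.6]
for s,P,d in zip(S[1:],pts[1:],np.diff(pts,axis=0)): print(s,P.round(2),'d',d.round(2))
E
python3 path.py
```

```text
[ 5.82305112e+02 -3.61630488e+01  1.81000000e-01]
-20 [ 5.918e+02 -3.443e+01  1.800e-01] d [9.4  2.17 0.  ]
-11 [ 6.0065e+02 -3.2810e+01  1.8000e-01] d [8.85 1.62 0.  ]
-6 [ 6.0558e+02 -3.1990e+01  1.6000e-01] d [ 4.93  0.81 -0.02]
-1 [ 6.1052e+02 -3.1360e+01  1.2000e-01] d [ 4.94  0.63 -0.05]
4 [ 6.1545e+02 -3.1020e+01  4.0000e-02] d [ 4.93  0.34 -0.08]
9 [ 6.2037e+02 -3.1200e+01 -8.0000e-02] d [ 4.91 -0.18 -0.11]
14 [ 6.2519e+02 -3.1930e+01 -2.2000e-01] d [ 4.82 -0.73 -0.14]
19 [ 6.2986e+02 -3.3320e+01 -3.6000e-01] d [ 4.67 -1.4  -0.14]
24 [ 6.3428e+02 -3.5370e+01 -5.0000e-01] d [ 4.42 -2.05 -0.14]
29 [638.37 -38.02  -0.65] d [ 4.09 -2.65 -0.14]
34 [642.03 -41.23  -0.79] d [ 3.67 -3.21 -0.14]
39 [645.21 -44.93  -0.93] d [ 3.17 -3.7  -0.14]
44 [647.82 -49.05  -1.08] d [ 2.61 -4.11 -0.14]
49 [649.91 -53.48  -1.2 ] d [ 2.09 -4.43 -0.13]
54 [651.53 -58.14  -1.3 ] d [ 1.62 -4.66 -0.09]
59 [652.76 -62.95  -1.36] d [ 1.23 -4.81 -0.06]
64 [653.81 -67.83  -1.39] d [ 1.05 -4.88 -0.03]
69 [654.72 -72.75  -1.39] d [ 0.91 -4.92 -0.  ]
80 [656.7  -83.57  -1.39] d [  1.98 -10.82   0.  ]
94.98 [659.4  -98.3   -1.39] d [  2.7  -14.74   0.  ]
```

step_arm:
  series: [9.4, 2.1, 0, 0, 1, 8.8, 1.6, 0, 0, 1, 4.9, 0.8, 0, -0.02, 1, 4.9, 0.6, 0, -0.045, 1, 5, 0.4, 0, -0.08, 1, 4.9, -0.2, 0, -0.115, 1, 4.8, -0.7, 0, -0.14, 1, 0, 0, 0, 0, 1]

```text
clock: 8.28
eef_pos: [624.7, -32.2, 131.3]
eef_rot: [-3.142, -0.0, 2.924]
wrist_force: [-0.4, -0.2, -1.3]
finger_gap: 23.8
finger_force: 10.0
```

step_arm:
  series: [4.7, -1.3, 0, -0.143, 1, 4.5, -2, 0, -0.143, 1, 4.1, -2.6, 0, -0.143, 1, 3.7, -3.2, 0, -0.143, 1, 0, 0, 0, 0, 1]

```text
clock: 8.9
eef_pos: [641.6, -41.4, 131.4]
eef_rot: [3.142, 0.0, 2.355]
wrist_force: [0.1, -0.9, -1.7]
finger_gap: 23.8
finger_force: 10.0
```

step_arm:
  series: [3.2, -3.7, 0, -0.143, 1, 2.7, -4.1, 0, -0.143, 1, 2.1, -4.4, 0, -0.13, 1, 1.7, -4.7, 0, -0.09, 1, 1.3, -4.8, 0, -0.06, 1, 1, -4.9, 0, -0.03, 1, 0.9, -4.9, 0, 0, 1, 0, 0, 0, 0, 1]

```text
clock: 9.9
eef_pos: [654.4, -73.1, 131.4]
eef_rot: [-3.142, 0.0, 1.757]
wrist_force: [-0.1, 0.1, -1.5]
finger_gap: 24.1
finger_force: 10.0
```

step_arm:
  series: [1.7, -8.4, 0, 0, 1, 1.7, -8.4, 0, 0, 1, 1.5, -8.4, 0, 0, 1, 0, 0, 0, 0, 1, 0, 0, -1, 0, 1, 0, 0, -0.7, 0, 1, 0, 0, 0, 0, 1]

```text
clock: 10.78
eef_pos: [659.3, -97.8, 129.7]
eef_rot: [-3.142, -0.0, 1.756]
wrist_force: [0.5, 0.2, -1.7]
finger_gap: 23.8
finger_force: 10.0
```

```bash
python3 rel.py; python3 - <<'E'
from h import *
P,d,i=shot('scene'); cv2.imwrite('pics/mid.png',np.clip(cv2.resize(P[120:220,150:270],None,fx=5,fy=5,interpolation=2)*1.3,0,255).astype(np.uint8))
E
```

```text
10.775 [659.3 -97.8 129.7] [-3.142 -0.     1.756] 23.8 [ 0.5  0.2 -1.7]
tcp bow -0.013393997100408284 0.5387414100932802 1.5750842566342507
arm x-140 247 74.96 74.71 width 8.2 z 128.8
arm x-125 278 75.0 74.64 width 8.1 z 128.9
arm x-110 312 74.62 74.6 width 8.0 z 129.0
arm x-95 365 74.67 74.54 width 8.0 z 128.9
arm x-80 404 74.75 74.62 width 8.2 z 129.0
arm x-65 429 74.8 74.51 width 8.2 z 128.8
arm x-50 451 74.59 74.4 width 7.6 z 128.9
bar y0 49 -0.09 -2.81 width 15.4 z 133.9
bar y10 470 -0.0 0.64 width 15.9 z 132.2
bar y20 315 1.38 1.09 width 7.6 z 128.9
bar y30 319 1.31 1.04 width 7.5 z 128.9
bend 0 315 36.05865415320861 36.3822033963464
bend 15 318 35.88912228644607 36.29711380869011
bend 30 319 35.621603947861765 36.01571517374492
bend 45 316 35.30751771245677 35.64594269422916
bend 60 304 34.83255294246076 35.300293211063554
bend 75 301 34.81672307721524 34.71380962277397
```

View pics/mid.png

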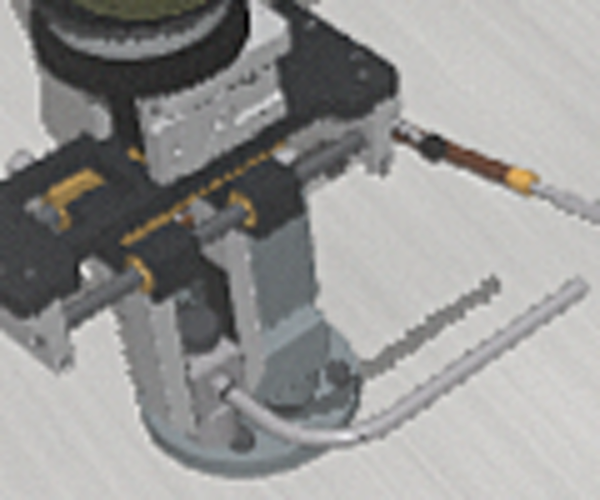

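The scene shows the clamp upright on the bar between the fingers at (210,390), with the bar's visible part running out to the bend. Its bow y is +0.5 mm, so I'll nudge it 1 mm forward, release it and rise.

step_arm:
  series: [0.8, -0.3, 0, 0, 1, 0, 0, 0, 0, 0.85, 0, 0, 0, 0, 0.7, 0, 0, 0, 0, 0.5, 0, 0, 0, 0, 0.3, 0, 0, 0, 0, 0.3, 0, 0, 0, 0, 0.3, 0, 0, 25, 0, 0.3, 0, 0, 50, 0, 0.1, 0, 0, 50, 0, 0]

```text
clock: 12.12
eef_pos: [659.9, -98.2, 256.1]
eef_rot: [-3.141, -0.0, 1.756]
wrist_force: [1.4, 0.2, 0.9]
finger_gap: 82.2
finger_force: 0.0
```

```bash
python3 - <<'E'
from h import *
s=manip.read_state(); rep(s); p,d,i=shot('wrist'); np.savez('w4.npz',p=p,d=d); r=wcloud(d,i).reshape(-1,3)
a=0.181; ex=np.array([np.cos(a),np.sin(a)]); ey=np.array([-ex[1],ex[0]]); O=np.array([659.4,-98.3])
B=np.c_[(r[:,:2]-O)@ex,(r[:,:2]-O)@ey,r[:,2]]; near=(abs(B[:,0])<18)&(abs(B[:,1])<25)
for lo,hi in((147,154),(132,138)):
    q=B[near&(B[:,2]>lo)&(B[:,2]<hi)]; print(lo,len(q),np.median(q[:,2]),cv2.minEnclosingCircle(q[:,:2].astype(np.float32)),cv2.minAreaRect(q[:,:2].astype(np.float32)))
u,v=wproj(i,[659,-98,130]).astype(int); print(u,v); u=min(max(u,75),485);v=min(max(v,60),360)
cv2.imwrite('pics/w4.png',np.clip(cv2.resize(p[v-60:v+60,u-75:u+75],None,fx=4,fy=4,interpolation=2)*1.3,0,255).astype(np.uint8))
E
```

```text
12.125 [659.9 -98.2 256.1] [-3.141 -0.     1.756] 82.2 [1.4 0.2 0.9]
147 396 150.38561673576407 ((1.3576563596725464, -0.6800591945648193), 9.402934074401855) ((1.3740569353103638, -0.5539159774780273), (17.800661087036133, 18.21516990661621), 43.906410217285156)
132 289 134.47017992976248 ((1.3112742900848389, -0.7091927528381348), 15.946391105651855) ((1.112004280090332, -0.9431085586547852), (23.45108413696289, 22.65534782409668), 0.602636456489563)
277 205
```

View pics/w4.png

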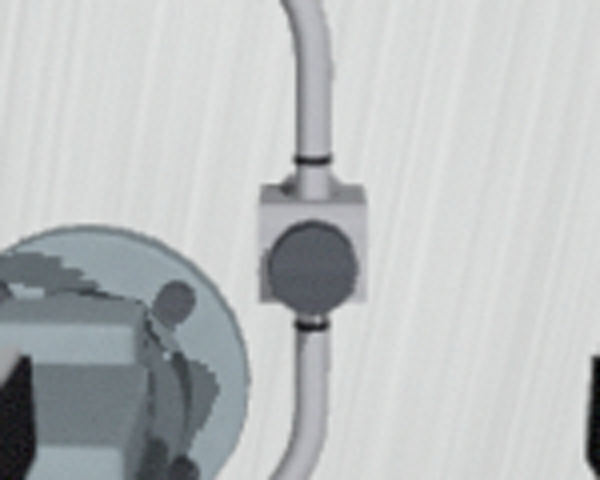

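The view shows the clamp hanging upright and centred between the rings, which are at (312,160) and (312,325). The wheel centre measures bow (1.4,-0.7) mm, so this step is good. Next I'll move above the ear-rod holder and measure it by depth.

step_arm:
  series: [0, 40, 0, 0.165, 0, -8, 40, -8, 0.165, 0, -13, 40, -8, 0.165, 0, -13, 40, -10, 0.165, 0, -13, 40, -10, 0.165, 0, -13, 40, -10, 0.165, 0, -13, 40, -10, 0.165, 0, -13, 40, -10, 0.165, 0, -13, 40, 0, 0.165, 0, 0, 0, 0, 0, 0, 0, 0, 0, 0, 0]

```text
clock: 13.55
eef_pos: [561.3, 261.2, 188.7]
eef_rot: [-3.141, 0.0, -3.044]
wrist_force: [-0.2, -0.4, -0.5]
finger_gap: 93.9
finger_force: 0.0
```

```bash
python3 - <<'E'
from h import *
s=manip.read_state(); rep(s); p,d,i=shot('wrist'); np.savez('w5.npz',p=p,d=d); r=wcloud(d,i).reshape(-1,3)
n=(abs(r[:,0]-560)<70)&(abs(r[:,1]-262)<70); r=r[n]
q=r[(r[:,2]>38)&(r[:,2]<46)]; print('screw',len(q),np.median(q[:,2]),cv2.minEnclosingCircle(q[:,:2].astype(np.float32)))
for lo,hi in ((26.5,30),(21,26),(10,45)):
    q=r[(r[:,2]>lo)&(r[:,2]<hi)]; print(lo,len(q),cv2.minAreaRect(q[:,:2].astype(np.float32)))
np.save('ear.npy',r)
sc=np.array(cv2.minEnclosingCircle(r[(r[:,2]>38)&(r[:,2]<46)][:,:2].astype(np.float32))[0])
# cross rod direction via thin points far from screw axis
q=r[(r[:,2]>10)&(r[:,2]<28)][:,:2]; q=q[(abs(q[:,1]-sc[1])>14)&(q[:,0]<sc[0]-5)]; v=np.linalg.svd(q-q.mean(0))[2][0]; print('rod',len(q),q.mean(0),np.ptp(q,0),'dir',np.arctan2(v[1],v[0])%np.pi-np.pi/2)
E
```

```text
13.55 [561.3 261.2 188.7] [-3.141  0.    -3.044] 93.9 [-0.2 -0.4 -0.5]
screw 210 41.45905999131446 ((568.9503173828125, 264.2432861328125), 7.987242698669434)
26.5 508 ((559.2120361328125, 264.7904052734375), (21.936567306518555, 55.48301696777344), 87.49122619628906)
21 531 ((554.6976928710938, 261.3307800292969), (87.14634704589844, 53.377784729003906), 82.92253112792969)
10 1699 ((557.6792602539062, 262.4761047363281), (87.84980010986328, 58.404991149902344), 87.89097595214844)
rod 440 [537.24721951 261.35669352] [14.12045623 87.83725172] dir -0.03863427284821652
```

The holder measures as follows: the screw is at (569,264.2), the sleeve and head are 55 × 22 mm, and the yaw is -0.042 rad. That puts the mouth at about (587.5,263.6), and everything fits the description. I'll descend and grip at 20 mm behind the mouth.

step_arm:
  series: [3, 2, -40, -0.07, 0, 3.5, 1.3, -40, -0.07, 0, 0, 0, -50, 0, 0, 0, 0, -27.5, 0, 0.3, 0, 0, 0, 0, 0.6, 0, 0, 0, 0, 1, 0, 0, 0, 0, 1, 0, 0, 0, 0, 1, 0, 0, 0, 0, 1, 0, 0, 0, 0, 1, 0, 0, 0, 0, 1, 0, 0, 0, 0, 1]
  squeeze: 25

```text
clock: 15.1
eef_pos: [567.6, 265.0, 31.3]
eef_rot: [3.142, -0.0, 3.101]
wrist_force: [-0.1, 0.3, 0.8]
finger_gap: 21.7
finger_force: 25.0
```

step_arm:
  series: [0, 0, 30, 0, 1, 0, 0, 50, 0, 1, 0, -10, 40, 0, 1, -15.5, -45, 0, 0.055, 1, -15.5, -45, 0, 0.055, 1, -15.5, -45, 0, 0.055, 1, -15.5, -45, 0, 0.055, 1, -15.5, -45, 0, 0, 1, -15.5, -45, 0, 0, 1, -15.6, -43.2, -13.3, 0, 1, 0, 0, 0, 0, 1, 0, 0, 0, 0, 1]

```text
clock: 16.6
eef_pos: [459.3, -58.0, 138.2]
eef_rot: [-3.142, 0.0, -2.963]
wrist_force: [0.0, -0.7, -0.9]
finger_gap: 21.9
finger_force: 25.0
```

```bash
cat > er.py <<'E'
from h import *
s=manip.read_state(); rep(s); p,d,i=shot('wrist'); r=wcloud(d,i).reshape(-1,3)
a=0.181; ex=np.array([np.cos(a),np.sin(a)]); ey=np.array([-ex[1],ex[0]]); O=np.array([503.27,-50.62])
L=np.c_[(r[:,:2]-O)@ex,(r[:,:2]-O)@ey,r[:,2]]; t=s['eef_pos'][:2]-O; tx,ty=t@ex,t@ey; print('tcp rel tip',tx,ty)
for x in range(int(tx)-65,40,6):
    q=L[(L[:,0]>=x)&(L[:,0]<x+6)&(abs(L[:,1])<11)&(L[:,2]>110)&(L[:,2]<152)]
    if len(q): print(x,len(q),'x',q[:,0].min().round(1),q[:,0].max().round(1),'y',q[:,1].min().round(1),q[:,1].max().round(1),'z',np.percentile(q[:,2],[10,50,90]).round(1))
P,dd,j=shot('scene'); m=cloud(dd,j).reshape(-1,3); M=np.c_[(m[:,:2]-O)@ex,(m[:,:2]-O)@ey,m[:,2]]
for x in range(-80,40,8):
    q=M[(M[:,0]>=x)&(M[:,0]<x+8)&(abs(M[:,1])<16)&(M[:,2]>105)&(M[:,2]<152)]
    if len(q): print('S',x,len(q),'y',q[:,1].min().round(1),q[:,1].max().round(1),'z',np.percentile(q[:,2],[5,50,95]).round(1))
E
python3 er.py
```

```text
16.6 [459.3 -58.  138.2] [-3.142  0.    -2.963] 21.9 [ 0.  -0.7 -0.9]
tcp rel tip -44.61482189063032 0.7105267941447205
-85 419 x -83.7 -79.0 y -7.8 8.0 z [118.4 130.5 132. ]
-79 463 x -79.0 -73.0 y -10.6 10.8 z [127.  131.2 132.1]
-73 378 x -73.0 -67.1 y -10.7 10.8 z [130.2 131.3 132.2]
-67 523 x -67.0 -61.0 y -11.0 11.0 z [122.5 131.2 133.8]
-61 485 x -61.0 -55.0 y -11.0 11.0 z [133.7 134.5 135.3]
-55 660 x -55.0 -49.0 y -11.0 11.0 z [133.9 134.9 147.6]
-49 623 x -49.0 -43.0 y -11.0 11.0 z [134.2 147.7 149. ]
-43 418 x -43.0 -37.0 y -10.9 10.9 z [134.4 148.2 149.1]
-37 128 x -37.0 -31.0 y -11.0 10.6 z [133.8 134.8 147.4]
-31 300 x -31.0 -25.1 y -10.7 10.6 z [133.8 134.5 135.2]
-1 27 x 3.1 5.0 y -3.4 3.2 z [127.3 127.9 128.7]
5 97 x 5.0 11.0 y -4.1 3.3 z [126.5 127.9 128.8]
11 104 x 11.0 17.0 y -4.2 3.3 z [125.9 127.9 128.9]
17 91 x 17.1 22.9 y -4.3 3.3 z [125.6 127.8 129. ]
23 90 x 23.0 28.9 y -4.4 3.4 z [125.9 128.1 128.8]
29 7 x 29.0 31.4 y -4.4 3.4 z [125.2 125.6 126.9]
S -80 20 y 4.6 14.9 z [113.5 128.  132.9]
S -72 5 y 10.3 13.2 z [124.1 126.5 131.5]
S -56 5 y -11.9 -9.8 z [144.6 146.5 151.3]
S -48 30 y -11.7 6.4 z [133.9 147.9 151.2]
S -40 105 y -15.7 15.7 z [117.4 137.  150. ]
S -32 95 y -8.5 13.3 z [111.5 122.4 135.7]
S -24 6 y -7.3 13.9 z [119.4 122.7 133.5]
S 0 7 y -1.0 5.3 z [126.1 127.  128.1]
S 8 12 y -0.8 4.7 z [123.5 126.8 130.1]
S 16 14 y -2.2 5.5 z [124.5 127.6 129.2]
S 24 12 y -2.1 5.1 z [124.5 126.4 130. ]
S 32 14 y -1.2 4.4 z [123.7 127.6 129.2]
```

Holder axis z is about 124.6 and the rod is 0.5 mm to its -y side. I'll correct both and insert.

step_arm:
  series: [0.1, -0.4, 0.4, 0, 1, 9.8, 1.8, 0, 0, 1, 9.8, 1.8, 0, 0, 1, 4.9, 0.9, 0, 0, 1, 4.9, 0.9, 0, 0, 1, 4.9, 0.9, 0, 0, 1, 0, 0, 0, 0, 1]

```text
clock: 17.58
eef_pos: [493.6, -52.3, 138.3]
eef_rot: [3.142, -0.0, -2.962]
wrist_force: [-0.1, 0.4, -0.7]
finger_gap: 21.8
finger_force: 25.0
```

step_arm:
  series: [5.9, 1.1, 0, 0, 1, 5.9, 1.1, 0, 0, 1, 5.9, 1.1, 0, 0, 1, 2, 0.4, 0, 0, 1, 2, 0.3, 0, 0, 1, 0, 0, 0, 0, 1]

```text
clock: 18.32
eef_pos: [515.1, -48.3, 138.3]
eef_rot: [3.142, -0.0, -2.962]
wrist_force: [1.3, 0.5, -1.1]
finger_gap: 21.8
finger_force: 25.0
```

Mouth is now about 32 mm past the tip, so I'll creep until it touches.

step_arm:
  series: [1, 0.2, 0, 0, 1, 0, 0, 0, 0, 1]

```text
clock: 18.58
eef_pos: [516.1, -48.1, 138.4]
eef_rot: [-3.142, 0.0, -2.962]
wrist_force: [0.1, 0.3, -0.3]
finger_gap: 21.5
finger_force: 25.0
```

step_arm:
  series: [1, 0.2, 0, 0, 1, 0, 0, 0, 0, 1]

```text
clock: 18.82
eef_pos: [517.1, -47.9, 138.3]
eef_rot: [-3.142, -0.0, -2.962]
wrist_force: [-0.3, 0.2, -1.4]
finger_gap: 22.2
finger_force: 25.0
```

step_arm:
  series: [1, 0.2, 0, 0, 1, 0, 0, 0, 0, 1]

```text
clock: 19.08
eef_pos: [518.2, -47.7, 138.3]
eef_rot: [-3.142, 0.0, -2.962]
wrist_force: [0.8, -0.8, -0.7]
finger_gap: 21.6
finger_force: 25.0
```

step_arm:
  series: [1, 0.2, 0, 0, 1, 0, 0, 0, 0, 1]

```text
clock: 19.32
eef_pos: [519.1, -47.5, 138.3]
eef_rot: [3.142, -0.0, -2.962]
wrist_force: [-0.6, -0.9, -1.4]
finger_gap: 21.6
finger_force: 25.0
```

step_arm:
  series: [1, 0.2, 0, 0, 1, 0, 0, 0, 0, 1]

```text
clock: 19.58
eef_pos: [519.5, -47.4, 138.2]
eef_rot: [3.141, -0.002, -2.962]
wrist_force: [-5.8, -2.5, 0.7]
finger_gap: 21.8
finger_force: 25.0
```

It touched bottom (-6 N along x), so it is home. I'll ease off, settle it down, release and rise.

step_arm:
  series: [-0.4, 0, -1, 0, 1, 0, 0, -0.7, 0, 1, 0, 0, 0, 0, 0.85, 0, 0, 0, 0, 0.7, 0, 0, 0, 0, 0.5, 0, 0, 0, 0, 0.3, 0, 0, 0, 0, 0.2, 0, 0, 0, 0, 0.2, 0, 0, 25, 0, 0.2, 0, 0, 45, 0, 0.2, 0, 0, 45, 0, 0, 0, 0, 0, 0, 0]

```text
clock: 21.08
eef_pos: [520.7, -47.4, 254.9]
eef_rot: [-3.14, 0.006, -2.962]
wrist_force: [-0.4, 0.4, -0.4]
finger_gap: 91.5
finger_force: 0.0
```

```bash
cat > fin.py <<'E'
from h import *
s=manip.read_state(); rep(s); p,d,i=shot('wrist'); r=wcloud(d,i).reshape(-1,3)
a=0.181; ex=np.array([np.cos(a),np.sin(a)]); ey=np.array([-ex[1],ex[0]]); O=np.array([503.27,-50.62])
L=np.c_[(r[:,:2]-O)@ex,(r[:,:2]-O)@ey,r[:,2]]
n=(abs(L[:,1])<13)&(L[:,0]>-60)&(L[:,0]<60)
q=L[n&(L[:,2]>140)&(L[:,2]<152)]; print('screw',len(q),np.median(q[:,2]),cv2.minEnclosingCircle(q[:,:2].astype(np.float32)))
for x in range(-30,60,6):
    q=L[n&(L[:,0]>=x)&(L[:,0]<x+6)&(L[:,2]>100)&(L[:,2]<138)]
    if len(q)>5: print(x,len(q),'xmax',q[:,0].max().round(1),'y',q[:,1].min().round(1),q[:,1].max().round(1),'z med',np.median(q[:,2]).round(1))
for y0 in (-9,-3,3):
    q=L[(L[:,0]>18)&(L[:,0]<30)&(L[:,1]>=y0)&(L[:,1]<y0+6)&(L[:,2]>128)&(L[:,2]<138)]; print('roll',y0,len(q),np.median(q[:,2]) if len(q) else 0)
E
python3 fin.py
```

```text
21.075 [520.7 -47.4 254.9] [-3.14   0.006 -2.962] 91.5 [-0.4  0.4 -0.4]
screw 290 146.38165254027516 ((16.999019622802734, -0.44081011414527893), 7.784042835235596)
-24 142 xmax -18.0 y -8.2 7.4 z med 128.4
-18 195 xmax -12.1 y -12.7 12.9 z med 128.7
-12 142 xmax -6.0 y -12.7 12.8 z med 129.2
-6 166 xmax -0.1 y -11.1 10.6 z med 129.1
0 174 xmax 6.0 y -10.8 10.0 z med 132.6
6 159 xmax 12.0 y -10.9 10.0 z med 132.5
12 65 xmax 17.5 y -10.9 10.1 z med 132.6
18 45 xmax 23.9 y -11.0 10.1 z med 132.5
24 102 xmax 30.0 y -11.1 10.2 z med 132.5
30 135 xmax 34.9 y -11.1 10.2 z med 132.5
36 46 xmax 41.9 y -3.2 3.2 z med 128.3
42 50 xmax 47.9 y -3.2 3.2 z med 127.8
48 48 xmax 53.9 y -3.2 3.2 z med 128.0
54 49 xmax 59.5 y -3.3 3.2 z med 127.9
roll -9 30 132.41655411431398
roll -3 10 132.4991742541761
roll 3 39 132.7407806304634
```

The holder is home and level, with its mouth about 35 mm past the nominal tip and its screw up. I'll check the clamp and bystanders, then hand in.

```bash
python3 - <<'E'
from h import *
P,d,j=shot('scene'); m=cloud(d,j).reshape(-1,3); q=m[(m[:,2]>145)&(m[:,2]<155)&(np.hypot(m[:,0]-660,m[:,1]+97)<18)]; print('clamp wheel',len(q),q.mean(0) if len(q) else 0)
A=np.load('scene0.npz')['p']
for n,(u,v) in dict(cast=(186,300),jar=(243,350),fork=(300,203)).items():
    a=A[v-25:v+25,u-25:u+25].astype(int); b=P[v-25:v+25,u-25:u+25].astype(int); print(n,abs(a-b).mean().round(1))
print(manip.sign_off())
E
```

```text
clamp wheel 68 [661.56465951 -95.67665099 149.64270297]
cast 3.0
jar 3.1
fork 3.7
the job is handed in; nothing more can be done
None
```

The job is handed in, with no verdict returned: the clamp hangs upright within about 2 mm of the middle of the front bar, and the ear-rod holder was pushed until it bottomed on the free arm, thumbscrew up. It took about 21 s; the cast, jar and bite fork look unmoved in the last picture, and I did not re-check the wax knife.

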